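Third hand at the soldering jig: press a brass box against the sprung stop

ROBOT

A 6-joint arm with a two-finger parallel gripper is mounted at the origin on the work surface. World frame = base frame: x ahead of the robot, y to its left, z up, the work surface at z = 0. Lengths are in m, angles in degrees, forces in N, time in s.
With the tool pointing down it reaches from about 0.3 to 0.75 m from the base axis. Payload 8.5 kg.
Tool frame: the origin (TCP) lies midway between the tips of the shut fingers; the grasp point (between the pads) lies env.tcp_to_grasp behind it (env.tcp_to_grasp is the distance from the TCP to the grasp point, in m); z points along the fingers, y is the line along which they close (so a half turn about z gives the same grasp; the last joint's range is limited). The gripper opens to 85 mm and grips with 20 to 120 N. Pads are 22 mm wide; open, the fingers measure 114 mm over their backs; the gripper's body (76 mm by 85 mm) begins 54 mm behind the grasp point. The pads swing forward as they close: fully open they stand 13 mm farther back than shut.
Start: joints at [56.247, 21.807, 74.336, -0, 83.858, -12.336], TCP at [0.201, 0.512, 0.231] pointing down, gripper open.
Joint ranges: [-178.18, 178.18], [-50.72, 133.34], [12.68, 142.11], [-81.47, 261.47], [9.98, 163.14], [-165.26, 165.26]. Speed limits (degrees/s): [136.94, 136.94, 180, 180, 180, 180].

INTERFACE

Orientations are given as a 3x3 rotation matrix whose columns are the frame's x, y, z axes.
In Python, from rig import observe, optics, job, env gives the robot as it stands. The module is installed in compiled form; this text tells all that it offers.
- The arm moves only by the shell command python3 -m jog 'ROWS' [FORCE]. ROWS is JSON, a list of rows, each a list of 7 numbers: the turn, a rotation vector about the tool's x, y, z in rad, then the shift along the tool's x, y, z in m, then the opening in per cent of the stroke, from 0 (shut) to 100 (fully open). A call has 1 to 10 rows; each row shifts and turns the commanded pose from where the row before left it, along the tool's axes as they then stand; what a row does not reach is not made up. A row lasts 1/8 s, in which the tool goes at most 62.5 mm and 10.7 degrees, less where a joint would pass 70% of its speed; a pose out of reach is approached as far as the arm can. A call is refused whole if a number of a shift passes 0.0625 or a number of a turn 0.188, either way. A call with a gripper value outside its range is refused whole. The fingers move at their own pace and stop on an object; FORCE is the grip in N (left out, the last holds). Time passes only in rows, so rows that do not move let the fingers close. It gives the time, the measured TCP pose, the force, the opening and the grip force at its end, in the units of the state.
- observe(): the state, without advancing time (a new reading comes with each control period).
- optics.get_image(name): name is "side" or "top" or "wrist"; returns a dict with "pixels" (480x640x3 uint8, red, green, blue), "mtx" (3x3 intrinsics, pixels), "rvec" (rotation vector, rad) and "tvec" (3), from world to camera coordinates, as OpenCV has them. Camera axes: x right, y down, z forward; pixel columns grow to the right and rows downward; lengths in m; the calibration is good to about 2 mm. The wrist camera is an equidistant fisheye: a pixel r from the principal point sees the ray r / f radians off the axis. A picture is of the moment at which its call begins. There is no depth.
- job.close_job(): hands the job in; it is judged then, once.
The state is a dict: "time_s": time; "q": joint angles; "qvel": joint speeds; "joint_efforts": joint torques, N m; "position": TCP position; "tool_rot": TCP orientation; "ft_force": force on the tool from outside, world axes, zero at the start; "wrist_torque": the same for the moment, N m; "grip_width": finger opening in m; "gripper_force": force on a finger pad.
Only numpy, scipy, OpenCV 4.12 (cv2) and the standard library are available. Lean on these libraries where they do the work, as an engineer would, in place of code of your own. Each camera call takes 0.05 s, during which the arm holds its last target. There are 200 camera calls.

TASK

Pick up the rectangular brass box body and stand it flat on the white soldering board, square to the sprung stop and centred on it, with the little latch lug facing away from the stop, then press its plain end against the stop until the stop has gone in about half its travel (about 7.5 N), without ever driving it to its end. Keep gripping the box and keep that push steady so I can fasten the hinge: your program finishes while still holding and pressing, nothing is let go. Leave the other things on the bench where they are.

Things in the scene. Friction and masses are not known exactly. Their poses are not given: they have to be found in the camera images.
- box: Open rectangular brass box body, 64 mm long (x), 46 mm wide (y), 32 mm high, walls and floor 3 mm, about 0.2 kg. Origin: centre of its underside; z up. The +x end is plain; at the -x end a small lug (8 mm long, 12 mm wide, 8 mm high) sticks out. It starts upright on the bench, on the other side of the middle line from the jig, lug towards the robot within about 40 degrees.
- box_lug (a point): Outer tip of the box's latch lug, 40 mm from the box's origin along its -x and 24 mm above its underside.
- jig: Fixed jig: white board in a steel tray, 230 (x) by 160 mm (y), flat top (216 by 148 mm) 25 mm above the bench. Origin: centre of its underside; z up. Near its +x end stands a steel block (20 x 70 mm, top 63 mm over the bench, front face at x = 78 mm), before it the sprung stop; the -x part is free. Press along +x, which points away from the robot within about 20 degrees.
- stop (a joint): Travel of the sprung stop in m: 0 at rest, grows as it is pushed along the jig's +x, 0.030 at its end. Spring 500 N/m without preload: half travel, 0.015, is 7.5 N.
- stop_face (a point): Centre of the stop's front face. The stop is an upright steel plate, 8 mm thick, 46 mm wide (as the box), 32 mm high, just over the board, on two guide rods. At rest the face is 36 mm in +x of the jig's origin, at y = 0, 42 mm above the bench, facing -x; 34 mm are open between plate and block (19 mm at half travel).
- lid: Bystander: flat brass lid, 66 x 48 x 6 mm, lying at the box's plain end; origin under its centre.
- round_box: Bystander: round open brass box, 54 mm across at its rim, 32 mm high, standing on the lug's side of the box; origin under its centre.
- file: Bystander: file with a wooden handle, 200 mm long (x), 16 mm high, near the bench's middle line; origin under its middle.
- steel_block: Bystander: steel bench block, 50 x 50 x 20 mm, near the bench's middle line; origin under its centre.
- lighter: Bystander: plastic lighter, about 78 x 24 x 12 mm, on the right of the bench; origin under its middle.
- charcoal: Bystander: dark charcoal block, 110 x 60 x 30 mm, on the left of the bench; origin under its centre.
- flux_jar: Bystander: white jar, 52 mm across, 60 mm high, on the left of the bench; origin under its centre.
There are look-alikes about, which are no part of the job. What is shaped like the box but green, orange or purple is not meant.

How it is judged (in metres and radians):
On the way, in this order (a step that is already met when the one before it is completed fails the run):
1. the box is lifted off the bench in the fingers (height (world z) of box above 0.03 m and contact force between box and the fingers above 1 N), for 0.1 s.
2. the box is pressed against the stop within the band for one second (value of joint stop between 0.009 and 0.021 m and contact force between box and stop between 3.5 and 12 N and y of box in the frame of jig between -0.009 and 0.009 m and z of box in the frame of jig between 0.021 and 0.03 m and angle between the x axis of box and the x axis of jig, either way round below 0.12 rad and angle between box's own z axis and vertical below 0.08 rad and x of box_lug in the frame of jig below 0 m and contact force between box and the fingers above 1 N), for 1 s.
At the end, for the whole second after the job is handed in: The gripper still holds the box, at rest and upright (within 0.08 rad) on the board (underside within about 4 mm of its top), lug away from the stop, square to the jig within 0.12 rad, centred on the stop within 9 mm, and pushes the stop in by 9 to 21 mm of its 30 mm (contact force 3.5 to 12 N) (all of step 2 and linear speed of box below 0.01 m/s); the arm keeps its last pose, push and grip.
It fails at once if the stop is driven to (within 2 mm of) its end (value of joint stop above 0.028 m).
It fails at once if another thing on the bench is moved by more than 30 mm (distance of any of lid, round_box, file, steel_block, lighter, charcoal, flux_jar from where it was at the start of the episode above 0.03 m).
It also fails if it takes over 45 s, if anything falls off the work surface, if the arm or the gripper's body presses on something with over 40 N, if the wrist force passes 120 N, or if a joint passes its speed limit or range.

## Working session

There is one attempt and no reset: what is moved stays moved. The work goes in short steps, Python scripts to look and compute and a shell command to move; the robot and the scene stay as the last step left them, time stands still between calls to the robot, and variables do not carry over. Pictures are saved under pics/ and viewed, at most 10 in all, crops included, and the job is handed in when it is done.

```bash
mkdir -p pics
cat > h.py <<'E'
import numpy as np, cv2
from rig import observe, optics, job, env
def snap(n,f,crop=None,s=1):
    d=optics.get_image(n); np.savez(f'pics/{f}.npz',**d); im=d['pixels'][:,:,::-1]
    if crop: x0,y0,x1,y1=crop; im=im[y0:y1,x0:x1]
    if s!=1: im=cv2.resize(im,None,fx=s,fy=s,interpolation=cv2.INTER_CUBIC)
    cv2.imwrite(f'pics/{f}.png',im); return d
def w(d,u,v,z):
    R=cv2.Rodrigues(d['rvec'])[0]; c=-R.T@np.ravel(d['tvec'])
    r=R.T@np.linalg.inv(d['mtx'])@[u,v,1]; return (c+r*(z-c[2])/r[2])
E
python3 - <<'E'
from h import *
snap('top','t0'); snap('side','s0'); s=observe(); print(s['position'],s['tool_rot'],s['grip_width'],s['ft_force'],env.tcp_to_grasp)
E
```

```text
[0.20069355 0.51181177 0.23077485] [[-9.30970493e-01  3.65093782e-01 -6.87005530e-04]
 [ 3.65094347e-01  9.30969891e-01 -1.08600465e-03]
 [ 2.43087917e-04 -1.26186012e-03 -9.99999174e-01]] 0.08503522498515202 [ 0.81298181  0.14545994 -0.06005646] 0.0187
```

View pics/t0.png

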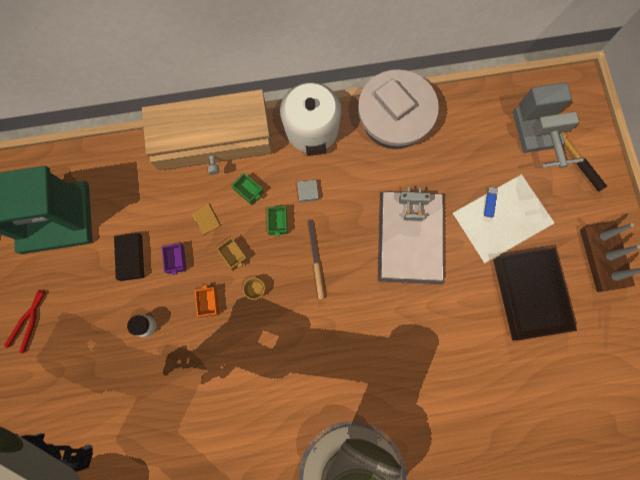

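View pics/s0.png

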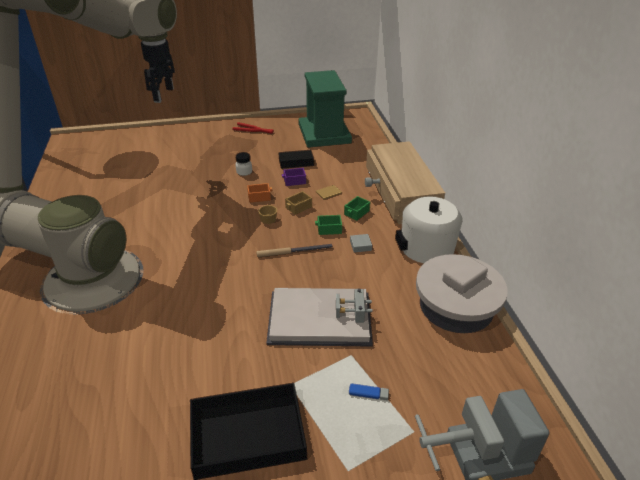

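In the top view, the brass box is at (232,253) with the lid at (206,219) and the round box at (254,288). The jig is at (412,237). The look-alikes are green (248,188) and (277,220), purple (174,258) and orange (206,301). Only (232,253) is brass, and it lies between the lid and the round box as described. I'll confirm it in a crop.

Run:
```python
from h import *
d=np.load('pics/t0.npz'); im=d['pixels'][:,:,::-1]
a=cv2.resize(im[200:310,185:285],None,fx=5.4,fy=5.4,interpolation=cv2.INTER_CUBIC)
cv2.imwrite('pics/c1.png',a)
b=cv2.resize(im[175:295,365:460],None,fx=5,fy=5,interpolation=cv2.INTER_CUBIC); cv2.imwrite('pics/c2.png',b)
```

```text
(no output)
```

View pics/c1.png

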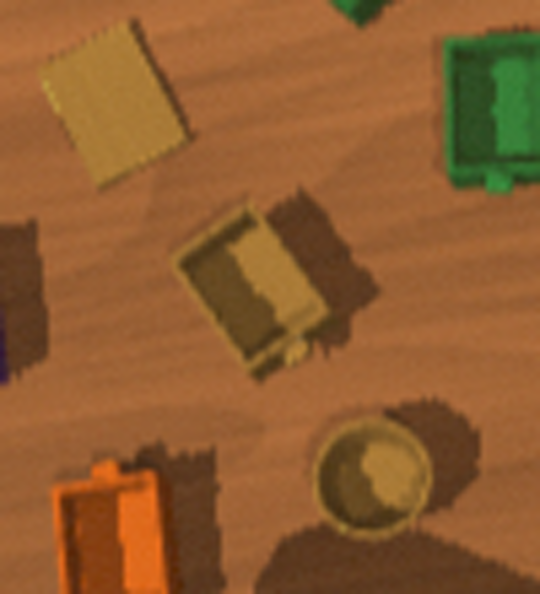

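View pics/c2.png

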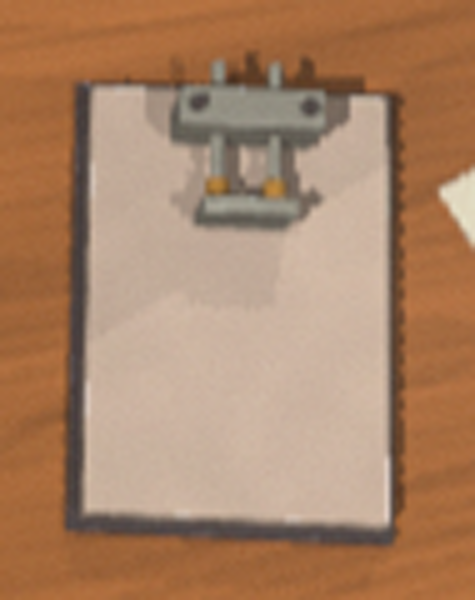

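The brass box shows its lug at crop (295,350), towards the robot, so it is the right one. The board is a clear rectangle with the stop near its far end.

Run:
```python
from h import *
d=np.load('pics/t0.npz')
B=[w(d,185+x/5.4,200+y/5.4,.032) for x,y in [(176,263),(248,203),(328,305),(257,374)]]
B=np.array(B)[:,:2]; print(B, [np.linalg.norm(B[i]-B[(i+1)%4]) for i in range(4)])
ax=(B[0]+B[1]-B[2]-B[3]); print('box c',B.mean(0),'yaw',np.degrees(np.arctan2(ax[1],ax[0])))
print('lug',w(d,185+295/5.4,200+350/5.4,.028))
J=np.array([w(d,365+x/5,175+y/5,.025) for x,y in [(92,86),(390,95),(390,526),(82,515)]])[:,:2]
print(J,[np.linalg.norm(J[i]-J[(i+1)%4]) for i in range(4)])
ax=J[0]+J[1]-J[2]-J[3]; print('jig c',J.mean(0),'yaw',np.degrees(np.arctan2(ax[1],ax[0])))
P=np.array([w(d,365+x/5,175+y/5,z) for x,y,z in [(203,196,.058),(305,198,.058),(297,216,.058),(197,213,.058),(180,88,.063),(328,90,.063),(325,131,.063),(177,128,.063)]])[:,:2];print(P,P[:4].mean(0),P[4:].mean(0))
print('round',w(d,185+373/5.4,200+478/5.4,.032),'lid',w(d,185+115/5.4,200+103/5.4,.006),'orange',w(d,185+105/5.4,200+468/5.4,.028))
```

```text
[[0.56968355 0.23562796]
 [0.59201343 0.20022571]
 [0.53957628 0.17030867]
 [0.51356817 0.20559971]] [np.float64(0.041856218034178244), np.float64(0.06037120968746362), np.float64(0.04383923991944495), np.float64(0.06364456662100432)]
box c [0.55371036 0.20294051] yaw 28.90852253485916
lug [0.52239227 0.18810237 0.028     ]
[[ 0.64820507 -0.19040139]
 [ 0.61954576 -0.33672314]
 [ 0.40705789 -0.29121797]
 [ 0.43605892 -0.14571418]] [np.float64(0.14910201671684367), np.float64(0.21730581377672686), np.float64(0.14836581350371647), np.float64(0.21680159939116564)]
jig c [ 0.52771691 -0.24101417] yaw -11.991433056130706
[[ 0.57517153 -0.22732613]
 [ 0.56628894 -0.27563   ]
 [ 0.55811683 -0.27001765]
 [ 0.56731582 -0.22283394]
 [ 0.62896453 -0.22578688]
 [ 0.61642364 -0.29632631]
 [ 0.59638284 -0.29066927]
 [ 0.60936098 -0.2204822 ]] [ 0.56672328 -0.24895193] [ 0.612783   -0.25831617]
round [0.45906976 0.16039966 0.032     ] lid [0.65614501 0.26025805 0.006     ] orange [0.48314501 0.27824137 0.028     ]
```

```bash
python3 -m jog '[[0,0,0,-0.055,-0.02,0,100],[0,0,0,-0.055,-0.02,0,100],[0,0,0,-0.055,-0.02,0,100],[0,0,0,-0.055,-0.02,0,100],[0,0,0,-0.055,-0.02,0,100],[0,0,0,-0.055,-0.02,0,100],[0,0,0,-0.055,-0.02,0,100],[0,0,0,-0.055,-0.02,0,100]]' 60; python3 -m jog '[[0,0,-0.178,0,0,0.01,100],[0,0,-0.178,0,0,0.01,100],[0,0,-0.178,0,0,0.01,100],[0,0,-0.178,0,0,0.01,100],[0,0,-0.178,0,0,0.01,100],[0,0,0,0,0,0,100]]'
cat >> h.py <<'E'
def err(t,yaw):
    s=observe(); R=np.array(s['tool_rot']); p=np.array(s['position'])
    a=np.radians(yaw); Rt=np.array([[np.sin(a),np.cos(a),0],[-np.cos(a),np.sin(a),0],[0,0,-1.]]) # tool y yaw
    y=np.array([np.cos(a),np.sin(a),0]);z=np.array([0,0,-1.]);Rt=np.c_[np.cross(y,z),y,z]
    print('t',s['time_s'],'p',p.round(4),'shift(tool)',(R.T@(np.array(t)-p)).round(4),'turn(tool)',cv2.Rodrigues(R.T@Rt)[0].ravel().round(4),'q',np.round(s['q'],1),'ft',np.round(s['ft_force'],2),'gw',s['grip_width'],s['gripper_force'])
E
python3 - <<'E'
from h import *
err([.5537,.2029,.1],119.5); d=snap('wrist','w1'); print(d['mtx'],d['tvec'],d['rvec'])
E
```

```text
time_s: 1.1
position: [0.5532, 0.2009, 0.231]
tool_rot: [[-0.931, 0.365, -0.001], [0.365, 0.931, -0.0], [0.001, -0.0, -1.0]]
ft_force: [1.2, 1.2, 0.6]
grip_width: 0.0854
gripper_force: 0.0
time_s: 1.85
position: [0.5516, 0.2023, 0.1804]
tool_rot: [[-0.87, -0.492, -0.002], [-0.492, 0.87, -0.0], [0.002, 0.001, -1.0]]
ft_force: [-0.1, 0.8, -0.3]
grip_width: 0.0857
gripper_force: 0.0
t 1.85 p [0.5516 0.2023 0.1804] shift(tool) [-0.0023 -0.0006  0.0804] turn(tool) [ 0.0009 -0.0021 -0.0003] q [   8.6   27.9   73.     0.    79.3 -110.9] ft [-0.11  0.81 -0.31] gw 0.08565353278341378 0.0
[[371.64829954   0.         316.30545704]
 [  0.         371.64829954 240.42363691]
 [  0.           0.           1.        ]] [ 0.09569393 -0.5744074   0.1497716 ] [-1.48780995 -2.54866312 -0.41609507]
```

View pics/w1.png

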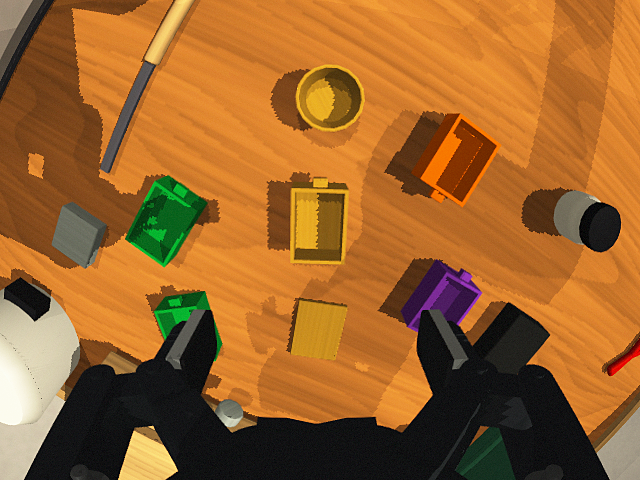

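The wrist view shows the brass box centred, with its lug at (320,182) and its rim running from (291,187) to (347,264). It is close to square with the tool, and the fingers will clear its neighbours.

Run:
```python
from h import *
d=np.load('pics/w1.npz'); R=cv2.Rodrigues(d['rvec'])[0]; c=-R.T@d['tvec'].ravel(); K=d['mtx']
def wf(u,v,z):
    p=np.array([u-K[0,2],v-K[1,2]])/K[0,0]; th=np.linalg.norm(p); r=R.T@np.r_[p/th*np.sin(th),np.cos(th)]
    return (c+r*(z-c[2])/r[2])[:2]
B=np.array([wf(*q,.032) for q in [(290,264),(347.5,264),(349,187),(291,187)]])
print(B,[np.linalg.norm(B[i]-B[(i+1)%4]) for i in range(4)]); ax=B[0]+B[1]-B[2]-B[3]; m=B.mean(0)
yaw=np.degrees(np.arctan2(ax[1],ax[0])); print(m,yaw)
print('lug',wf(320,180,.028)); err([*m,.005],90+yaw)
```

```text
[[0.59450202 0.20020646]
 [0.57049374 0.24278518]
 [0.51313023 0.20989226]
 [0.53592504 0.16961069]] [np.float64(0.04888092772749322), np.float64(0.066125002496446), np.float64(0.046283996629631015), np.float64(0.06608603976162714)]
[0.55351276 0.20562365] 28.704989938848804
lug [0.52022765 0.18733744]
t 1.9 p [0.5519 0.2024 0.1811] shift(tool) [-0.0032  0.002   0.1761] turn(tool) [ 0.0003 -0.0009  0.0115] q [   8.6   27.8   72.9    0.    79.3 -110.8] ft [0.33 0.11 0.66] gw 0.08525843555709049 0.0
```

```bash
python3 -m jog '[[0,0,0.01,-0.0025,0.001,0.045,100],[0,0,0,0,0,0.045,100],[0,0,0,0,0,0.045,100],[0,0,0,0,0,0.03,100],[0,0,0,0,0,0.011,100],[0,0,0,0,0,0,100],[0,0,0,0,0,0,40],[0,0,0,0,0,0,40],[0,0,0,0,0,0,40],[0,0,0,0,0,0,40]]' 60
python3 -m jog '[[0,0,0,0,0,0,0],[0,0,0,0,0,0,0],[0,0,0,0,0,0,0],[0,0,0,0,0,0,0],[0,0,0,0,0,0,0]]' 60
python3 - <<'E'
from h import *
err([.5535,.2045,.005],119)
E
```

```text
time_s: 3.15
position: [0.5543, 0.2046, 0.0066]
tool_rot: [[-0.875, -0.485, 0.002], [-0.485, 0.875, 0.0], [-0.002, -0.001, -1.0]]
ft_force: [-0.6, -0.5, 6.8]
grip_width: 0.045
gripper_force: 62.8
time_s: 3.78
position: [0.5543, 0.2046, 0.0066]
tool_rot: [[-0.875, -0.485, 0.002], [-0.485, 0.875, 0.0], [-0.002, -0.001, -1.0]]
ft_force: [-0.3, -0.4, 5.7]
grip_width: 0.0451
gripper_force: 62.8
t 3.775 p [0.5543 0.2046 0.0066] shift(tool) [0.0008 0.0003 0.0016] turn(tool) [-0.0007  0.0021 -0.0002] q [   8.8   39.7   83.8    0.    56.4 -110.2] ft [-0.33 -0.39  5.74] gw 0.04510521634853068 62.758930921554565
```

```bash
python3 -m jog '[[0,0,0,0,0,-0.04,0],[0,0,0,0,0,-0.04,0],[0,0,0,0,0,-0.04,0],[0,0,0,0,0,0,0]]'; python3 -m jog '[[0,0,0,0.031,-0.046,0,0],[0,0,0,0.031,-0.046,0,0],[0,0,0,0.031,-0.046,0,0],[0,0,0,0.031,-0.046,0,0],[0,0,0,0.031,-0.046,0,0],[0,0,0,0.031,-0.046,0,0],[0,0,0,0.031,-0.046,0,0],[0,0,0,0.031,-0.046,0,0]]'; python3 -m jog '[[0,0,0.179,0,0,0,0],[0,0,0.179,0,0,0,0],[0,0,0.179,0,0,0,0],[0,0,0.179,0,0,0,0],[0,0,0,0,0,0,0],[0,0,0,0,0,0,0]]'
python3 - <<'E'
from h import *
err([.5121,-.2377,.08],78)
d=snap('wrist','w2'); snap('top','t2',(365,165,465,295),4.6)
E
```

```text
time_s: 4.28
position: [0.5549, 0.2047, 0.1284]
tool_rot: [[-0.875, -0.485, 0.006], [-0.485, 0.875, 0.001], [-0.006, -0.002, -1.0]]
ft_force: [0.5, 0.1, -2.2]
grip_width: 0.0451
gripper_force: 62.5
time_s: 5.28
position: [0.5143, -0.239, 0.124]
tool_rot: [[-0.875, -0.485, -0.002], [-0.485, 0.875, 0.001], [0.001, 0.002, -1.0]]
ft_force: [1.1, -0.4, -1.4]
grip_width: 0.0449
gripper_force: 62.4
time_s: 6.02
position: [0.515, -0.2374, 0.1247]
tool_rot: [[-0.979, 0.205, -0.001], [0.205, 0.979, 0.001], [0.001, 0.001, -1.0]]
ft_force: [-0.0, 0.3, -2.7]
grip_width: 0.0449
gripper_force: 62.4
t 6.025 p [ 0.515  -0.2374  0.1247] shift(tool) [ 0.0027 -0.0009  0.0447] turn(tool) [ 0.0005 -0.0011  0.003 ] q [ -36.7   29.1   81.    -0.    70.  -114.9] ft [-0.01  0.35 -2.66] gw 0.044852507795942215 62.38729119300842
```

View pics/w2.png

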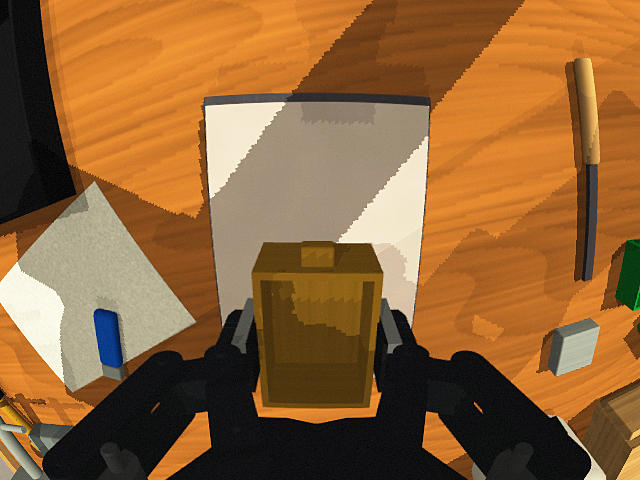

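The wrist view shows the box held square between the pads, with the lug facing the robot at (318,253). The board's near edge runs from (205,98) to (430,98), parallel to the box and centred on it. I'll lower it.

```bash
python3 -m jog '[[0,0,0,0.0025,-0.001,0.03,0],[0,0,0,0,0,0.03,0],[0,0,0,0,0,0.02,0],[0,0,0,0,0,0.008,0],[0,0,0,0,0,0,0],[0,0,0,0,0,0,0]]'; python3 -m jog '[[0,0,0,0,0,0.002,0],[0,0,0,0,0,0.001,0],[0,0,0,0,0,0,0],[0,0,0,0,0,0,0]]'
python3 - <<'E'
from h import *
err([.5121,-.2377,.0316],78)
d=snap('side','s3',(250,270,400,360),5.3)
E
```

```text
time_s: 6.88
position: [0.513, -0.2383, 0.0382]
tool_rot: [[-0.978, 0.208, 0.001], [0.208, 0.978, -0.001], [-0.001, -0.001, -1.0]]
ft_force: [-0.5, -0.1, -2.8]
grip_width: 0.0447
gripper_force: 62.6
time_s: 7.38
position: [0.5126, -0.2381, 0.0344]
tool_rot: [[-0.978, 0.208, 0.0], [0.208, 0.978, -0.0], [-0.0, -0.0, -1.0]]
ft_force: [-0.4, -0.2, -2.0]
grip_width: 0.045
gripper_force: 62.6
t 7.375 p [ 0.5126 -0.2381  0.0344] shift(tool) [0.0006 0.0002 0.0028] turn(tool) [-0.      0.0001 -0.0003] q [ -36.9   35.5   86.9    0.    57.5 -114.9] ft [-0.41 -0.24 -1.96] gw 0.04496576369989597 62.566648721694946
```

View pics/s3.png

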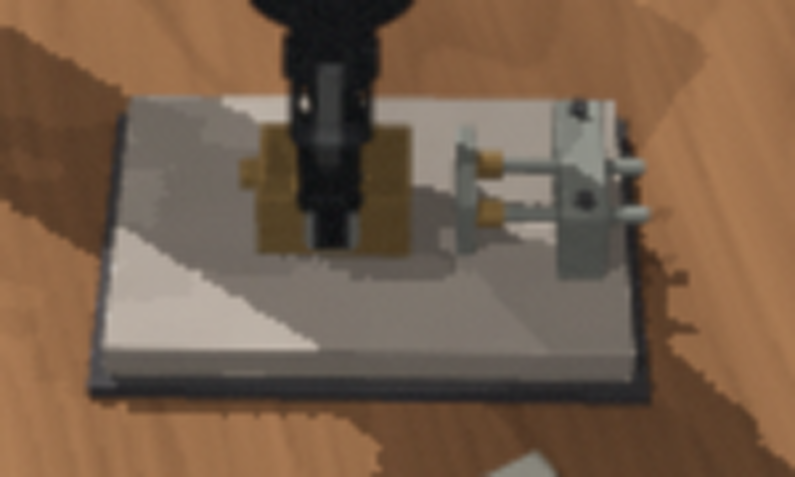

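The side view shows the box upright just above the board, lined up with the stop plate at crop (467,190) with about 20 mm of gap, lug on the far left. Next I'll touch down.

```bash
python3 -m jog '[[0,0,0,0,0,0.001,0],[0,0,0,0,0,0,0],[0,0,0,0,0,0,0]]'; python3 -m jog '[[0,0,0,0,0,0.001,0],[0,0,0,0,0,0,0],[0,0,0,0,0,0,0]]'; python3 -m jog '[[0,0,0,0,0,0.001,0],[0,0,0,0,0,0,0],[0,0,0,0,0,0,0]]'
```

```text
time_s: 7.8
position: [0.5126, -0.2381, 0.0333]
tool_rot: [[-0.978, 0.208, -0.0], [0.208, 0.978, 0.0], [0.0, 0.0, -1.0]]
ft_force: [0.1, 0.1, -2.4]
grip_width: 0.045
gripper_force: 62.6
time_s: 8.18
position: [0.5126, -0.2381, 0.0323]
tool_rot: [[-0.978, 0.208, -0.0], [0.208, 0.978, 0.0], [0.0, 0.0, -1.0]]
ft_force: [-0.2, 0.1, -1.7]
grip_width: 0.0451
gripper_force: 62.6
time_s: 8.55
position: [0.5126, -0.2381, 0.0316]
tool_rot: [[-0.978, 0.208, 0.0], [0.208, 0.978, -0.0], [-0.0, -0.0, -1.0]]
ft_force: [-1.0, 1.5, 3.8]
grip_width: 0.045
gripper_force: 63.0
```

```bash
python3 -m jog '[[0,0,0,0,0,-0.0006,0],[0,0,0,-0.005,0,0,0],[0,0,0,-0.005,0,0,0],[0,0,0,-0.004,0,0,0],[0,0,0,0,0,0,0],[0,0,0,0,0,0,0]]'; python3 -m jog '[[0,0,0,-0.004,0,0,0],[0,0,0,-0.004,0,0,0],[0,0,0,-0.004,0,0,0],[0,0,0,0,0,0,0],[0,0,0,0,0,0,0]]'
python3 - <<'E'
from h import *
err([.5277,-.2410,.032],78)
E
```

```text
time_s: 9.3
position: [0.5262, -0.2409, 0.0319]
tool_rot: [[-0.978, 0.208, -0.0], [0.208, 0.978, 0.0], [0.0, 0.0, -1.0]]
ft_force: [-0.1, -0.3, -2.3]
grip_width: 0.0448
gripper_force: 62.7
time_s: 9.93
position: [0.5377, -0.2434, 0.0319]
tool_rot: [[-0.978, 0.208, -0.001], [0.208, 0.978, 0.0], [0.001, 0.0, -1.0]]
ft_force: [-3.7, -0.2, -0.8]
grip_width: 0.045
gripper_force: 62.8
t 9.925 p [ 0.5377 -0.2434  0.0319] shift(tool) [ 0.0103  0.0002 -0.0001] turn(tool) [ 0.0001 -0.0006 -0.0002] q [ -35.8   37.6   82.7   -0.    59.7 -113.8] ft [-3.71 -0.19 -0.77] gw 0.0449812914890515 62.761852741241455
```

```bash
python3 -m jog '[[0,0,0,-0.003,0,0,0],[0,0,0,-0.003,0,0,0],[0,0,0,-0.002,0,0,0],[0,0,0,0,0,0,0],[0,0,0,0,0,0,0],[0,0,0,0,0,0,0],[0,0,0,0,0,0,0]]'
python3 - <<'E'
from h import *
err([.5277,-.2410,.032],78)
d=snap('top','t4',(365,175,460,295),5); snap('side','s4',(250,270,400,360),5.3)
E
```

```text
time_s: 10.8
position: [0.5452, -0.2449, 0.0318]
tool_rot: [[-0.978, 0.208, -0.002], [0.208, 0.978, 0.001], [0.002, 0.0, -1.0]]
ft_force: [-6.2, 0.9, 1.5]
grip_width: 0.0448
gripper_force: 62.9
t 10.8 p [ 0.5452 -0.2449  0.0318] shift(tool) [ 0.0179  0.0002 -0.0001] turn(tool) [ 0.0003 -0.002  -0.0002] q [ -35.5   38.2   81.4   -0.    60.5 -113.5] ft [-6.22  0.88  1.52] gw 0.044758676184842736 62.93986916542053
```

View pics/s4.png

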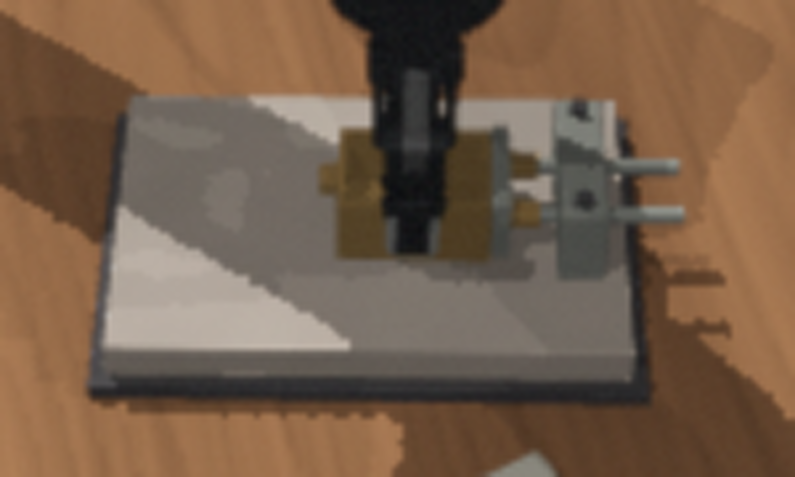

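View pics/t4.png

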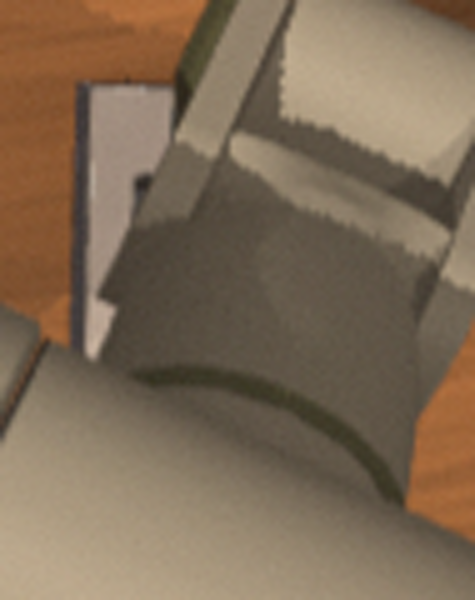

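The side view shows the box flush against the plate. The plate-to-block gap has shrunk from about 81 px to 48 px, which is about 14 mm of travel. The top view is hidden by the arm. I'll add a small nudge, then hold.

```bash
python3 -m jog '[[0,0,0,-0.001,0,0,0],[0,0,0,0,0,0,0],[0,0,0,0,0,0,0],[0,0,0,0,0,0,0],[0,0,0,0,0,0,0],[0,0,0,0,0,0,0],[0,0,0,0,0,0,0],[0,0,0,0,0,0,0],[0,0,0,0,0,0,0],[0,0,0,0,0,0,0]]';python3 -m jog '[[0,0,0,0,0,0,0],[0,0,0,0,0,0,0],[0,0,0,0,0,0,0],[0,0,0,0,0,0,0],[0,0,0,0,0,0,0]]'
python3 - <<'E'
from h import *
err([.5277,-.2410,.032],78)
print(job.close_job())
E
```

```text
time_s: 12.15
position: [0.5461, -0.2451, 0.0319]
tool_rot: [[-0.978, 0.208, -0.002], [0.208, 0.978, 0.001], [0.002, 0.0, -1.0]]
ft_force: [-7.4, 0.8, 1.0]
grip_width: 0.045
gripper_force: 63.0
time_s: 12.78
position: [0.546, -0.2451, 0.0318]
tool_rot: [[-0.978, 0.208, -0.002], [0.208, 0.978, 0.001], [0.002, 0.0, -1.0]]
ft_force: [-8.3, 0.1, 0.4]
grip_width: 0.0452
gripper_force: 63.0
t 12.775 p [ 0.546  -0.2451  0.0318] shift(tool) [ 0.0188  0.0002 -0.0001] turn(tool) [ 0.0003 -0.0023 -0.0001] q [ -35.5   38.3   81.2   -0.    60.6 -113.5] ft [-8.34  0.11  0.41] gw 0.0452026092238654 62.95382022857666
the job is handed in; nothing more can be done
None
```

The job is handed in at 12.8 s, verdict not reported: the arm is still gripping the brass box, square and centred on the board with the lug away from the stop, pressing it in about 15 mm (estimated; wrist force about 7.5–8 N).

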